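Set up the weft tensioner and hold its sprung arm wound to the stop

TASK

Get the wigmaker's weft tensioner ready for threading: take the two brass guide pegs from the wooden rack and drop them one by one into the two bores of the green base, each let go and fully home with its collar resting on the plate. Then swing the sprung arm with the red roller all the way round to the white stop post at the far end of its travel (anticlockwise seen from above) and finish while holding it there: do not let go, it springs back. Leave the black peg in the rack, and do not disturb the jar, the brush and the pincushion.

Things in the scene. Friction and masses are not known exactly. Their poses are not given: they have to be found in the camera images.
- base: fixed green base plate of the weft tensioner, 240 x 240 x 30 mm. Origin: centre of its underside, on the table; z up. The two bores are on its -x side (nearer the robot), the sprung arm on its +x side.
- base_hole0 (a point): mouth centre of one bore, at (-70, +60) mm on the base and 30 mm above the table; z up. Round, 15 mm across (slightly bevelled), 30 mm deep, for a peg's shank; either brass peg may go in either bore.
- base_hole1 (a point): mouth centre of the other bore, at (-70, -60) mm on the base; otherwise the same.
- pivot (a point): point on the arm's upright pivot axis, on the base's top face, at (+20, 0, +30) mm in the base's frame. The pivot pin stands 45 mm above the plate.
- roller (a point): centre of the grip height of the red roller: a fixed upright round post, 18 mm across, standing on the tip of the aluminium arm, 95 mm from the pivot axis. The point lies 45 mm above the plate (75 mm above the table); the post ends 15 mm above it and begins 27 mm below it, on the arm's top face. x points outward along the arm, away from the pivot; z up.
- tension_arm (a joint): angle of the sprung arm about the pivot, rad: 0 at rest, growing anticlockwise seen from above to 1.40 at the far stop; it points -0.85 rad from the base's x axis at 0 and +0.55 at 1.40. White posts, 13 mm across, 20 mm tall on the plate, mark both stops. A spring pushes it back to 0 (0.15 N m at rest, 0.57 at the stop: 1.6 to 6 N at the roller); let go, it springs back.
- rack: fixed wooden peg rack, 190 x 50 x 30 mm, with three holes in a row along its x axis at x = -60, 0 and +60 mm; each holds one upright peg with its collar on the rack's top, the shank loose in a 15 mm hole. Origin: centre of its underside, on the table.
- brass_peg_a: brass guide peg, 69 mm tall, about 90 g, upright: from the bottom a shank 12 mm across and 25 mm long, a collar 24 mm across and 5 mm thick, a spool to grip 16 mm across and 36 mm long, and a rim 19 mm across and 3 mm thick on top. Origin: centre of the shank's lower end, z up along the peg. At the start it stands in any of the three rack holes, origin 5 mm above the table.
- brass_peg_b: the other brass peg, same shape and origin, in another rack hole.
- black_peg: black spare peg of the same shape, in the remaining rack hole: stays there.
- jar: bystander: amber jar with a white lid, 60 mm across, 75 mm tall; origin at the centre of its underside.
- brush: bystander: wooden brush, 180 mm long, lying on the table beyond the base.
- pincushion: bystander: blue round pincushion, 72 mm across, 34 mm tall; origin at the centre of its underside.
Mind the look-alikes: they are no part of the job. Leave any blue look-alike of the brass_peg_b alone.

How it is judged:
By the outcome, as a careful person would: the job done as asked, in the order asked, and still so for the second after the job is handed in, while the arm keeps its last pose, push and grip.
It also fails if it takes over 72 s, if anything falls off the work surface, if the arm or the gripper's body presses on something with over 40 N, if the wrist force passes 120 N, or if a joint passes its speed limit or range.

ROBOT

A 6-joint arm with a two-finger parallel gripper is mounted at the origin on the work surface. World frame = base frame: x ahead of the robot, y to its left, z up, the work surface at z = 0. Lengths are in m, angles in rad, forces in N, time in s.
With the tool pointing down it reaches from about 0.25 to 0.775 m from the base axis. Payload 4 kg.
Tool frame: the origin (TCP) lies between the finger pads; the fingertips stand 14 mm ahead of it and the grasp point (between the pads) lies 5 mm behind it (nose_length is the distance from the TCP to the fingertips, in m); z points along the fingers, y is the line along which they close (so a half turn about z gives the same grasp; the last joint's range is limited). The gripper opens to 94 mm and grips with 3 to 60 N. Pads are 16 mm wide; open, the fingers measure 119 mm over their backs; the gripper's body (75 mm by 177 mm) begins 78 mm behind the grasp point.
Start: joints at [1.028, 0.087, 1.371, -0, 1.684, -0.103], TCP at [0.234, 0.498, 0.22] pointing down, gripper open.
Joint ranges: [-3.1, 3.1], [-0.76, 2.03], [0.27, 2.55], [-1.08, 4.22], [0.17, 2.65], [-2.57, 2.57]. Speed limits (rad/s): [2.79, 2.79, 3.14, 3.14, 3.14, 3.14].

INTERFACE

Orientations are given as [roll, pitch, yaw] about the fixed x, y, z axes, in that order (R = Rz(yaw) Ry(pitch) Rx(roll)).
In Python, from bench import * gives the robot as it stands.
- The arm moves only by the tool move_arm, never from a script. Its argument "steps" is one flat list of numbers, 7 for each row, row after row: the turn, a rotation vector about the world's x, y, z in rad, then the shift along the world's x, y, z in m, then the opening, from 0 (shut) to 1 (fully open). A call has 1 to 12 rows; each row is the pose to reach, as a shift and turn from the pose commanded when the call began; what a row does not reach only later rows make up. A row lasts 1/10 s, in which the tool goes at most 50 mm and 8.59 degrees, less where a joint would pass 70% of its speed; a pose out of reach is approached as far as the arm can. A call with a gripper value outside its range is refused whole. The fingers move at their own pace and stop on an object; the grip force is fixed at half the most. Time passes only in rows, so rows that repeat a pose let the fingers close. It gives the time, the measured TCP pose, the force, the opening and the grip force at its end, in the units of the state.
- get_obs(): the state, without advancing time (a new reading comes with each control period).
- snapshot(name): name is "scene" or "side" or "wrist"; returns (picture, depth): 480x640x3 uint8, red, green, blue; 480x640 float32, m along the optical axis (not along the pixel's ray), 0 where there is no reading.
- camera_model(name): a dict with "fx", "fy", "cx", "cy" (pixels), "rvec" (rotation vector, rad) and "tvec" (3), from world to camera coordinates, as OpenCV has them. Camera axes: x right, y down, z forward; pixel columns grow to the right and rows downward; lengths in m; the calibration is good to about 2 mm. A picture is of the moment at which its call begins: read the wrist's pose just before it. camera_model takes no time and is no camera call; for the wrist camera it gives the pose at the moment of the call.
- close_job(): hands the job in; it is judged then, once.
Trained networks look in the newest picture that a camera, given by its name, has taken for a name from the list of things; names that differ only in an ending like _2 or _b are one class to them, and where a whole thing is asked for, a point or a joint stands for the part that bears it (a point fixed in the world has none). Each returns a list of dicts, best first, with "score" (0 to 1); they miss things now and then, are a little off and sometimes report something else, mostly with a low value. They report only what shows in the picture. A call takes as long as a camera call. They do not tell look-alikes from the thing itself.
- silhouettes(camera, target): "pixels" (480x640 bool, what is visible of it) and "uv" ([column, row] in pixels, amid what is visible of it).
- spot_point(camera, target): "uv" ([column, row] in pixels: a listed point, or the origin of a listed thing).
The state is a dict: "time": time; "joint_positions": joint angles; "qvel": joint speeds; "joint_torque": joint torques, N m; "tool_pos": TCP position; "ee_rot": TCP orientation; "wrist_force": force on the tool from outside, world axes, zero at the start; "wrist_torque": the same for the moment, N m; "width": finger opening in m; "finger_force": force on a finger pad.
Only numpy, scipy, OpenCV 4.12 (cv2) and the standard library are available. Lean on these libraries where they do the work, as an engineer would, in place of code of your own. Each camera call takes 0.05 s, during which the arm holds its last target. There are 200 camera calls.

## Working session

There is one attempt and no reset: what is moved stays moved. The work goes in short steps, Python scripts to look and compute and a tool call to move; the robot and the scene stay as the last step left them, time stands still between calls to the robot, and variables do not carry over. Pictures are saved under pics/ and viewed, at most 10 in all, crops included, and the job is handed in when it is done.

Besides the shell and the picture viewer there is one more tool, called after ">>>" as name(argument=value, ...) on one line, values as JSON. move_arm: Moves the arm, as the interface text tells. Its arguments: {"type":"object","properties":{"steps":{"type":"array"}},"required":["steps"]}

```bash
mkdir -p pics; ls
python3 - <<'E'
from bench import *
import cv2,numpy as np
for n in ("scene","side"):
    p,d=snapshot(n); cv2.imwrite(f"pics/{n}0.png",p[:,:,::-1]); np.savez(f"{n}0.npz",p=p,d=d)
o=get_obs(); print(o["time"],o["tool_pos"],o["ee_rot"],o["width"])
E
```

```text
pics
0.1 [0.23393853 0.49726679 0.21844448] [-3.13963552e+00 -1.94344174e-04  2.70180202e+00] 0.09398070921004326
```

View pics/scene0.png

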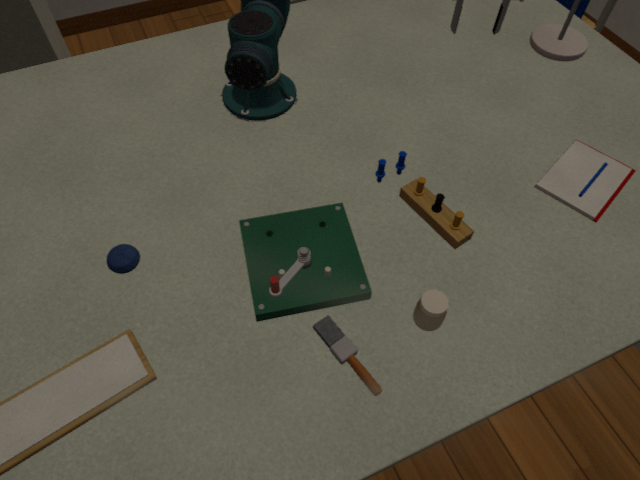

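View pics/side0.png

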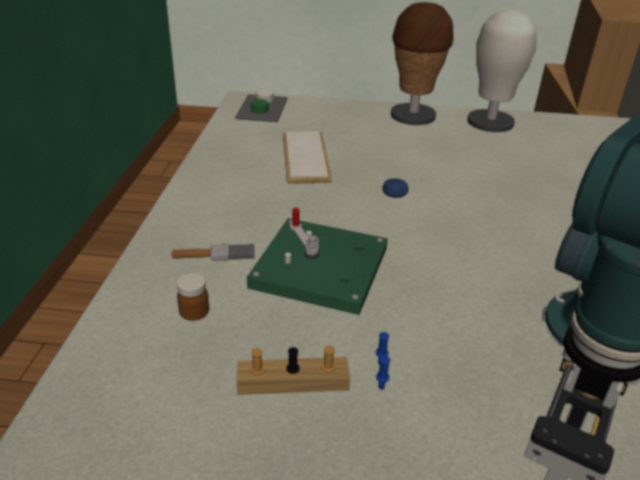

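The scene picture shows the brass pegs at (420,185) and (458,219), with the black one between them at (438,203). The bores are at (270,233) and (323,224), and the roller is at (275,285). The blue look-alikes lie at (381,170) and (401,162). The side picture agrees with this. Next I measure the poses from depth and the networks.

```bash
cat > h.py <<'E'
from bench import *
import cv2,numpy as np
def cam(n):
    c=camera_model(n); R=cv2.Rodrigues(np.array(c["rvec"],float))[0]; return c,R,np.array(c["tvec"],float)
def cloud(n,d):
    c,R,t=cam(n); v,u=np.mgrid[:480,:640]
    X=np.stack([(u-c["cx"])/c["fx"]*d,(v-c["cy"])/c["fy"]*d,d],-1)
    return (X-t)@R
def ray(n,uv,z):
    c,R,t=cam(n); r=R.T@np.array([(uv[0]-c["cx"])/c["fx"],(uv[1]-c["cy"])/c["fy"],1]); o=-R.T@t
    return o+r*(z-o[2])/r[2]
E
python3 - <<'E'
from h import *
np.set_printoptions(precision=4,suppress=True)
for n in ("scene","side"):
    f=np.load(f"{n}0.npz"); p=f["p"].astype(int); W=cloud(n,f["d"]); r,g,b=p[...,0],p[...,1],p[...,2]
    print(n, "cam at",-cam(n)[1].T@cam(n)[2])
    near=(f["d"]>0)&(abs(W[...,1])<.7)&(W[...,0]>.2)&(W[...,0]<1)
    print("table z",np.median(W[near][:,2]))
    gm=near&(g>1.4*r)&(g>1.1*b)&(W[...,2]>.022)&(W[...,2]<.038)
    print("green",cv2.minAreaRect(W[gm][:,:2].astype(np.float32)*1000),np.median(W[gm][:,2]))
    br=near&(r>1.3*b)&(W[...,2]>.022)&(W[...,2]<.036)&(W[...,1]>.15)
    print("rack",cv2.minAreaRect(W[br][:,:2].astype(np.float32)*1000),br.sum())
    snapshot(n)
    for t,z in (("base_hole0",.03),("base_hole1",.03),("pivot",.03),("roller",.075),("rack",0),("brass_peg_a",.005),("black_peg",.005),("jar",0),("pincushion",0)):
        for s in spot_point(n,t)[:5]: print(t,round(s["score"],2),np.array(s["uv"]),ray(n,s["uv"],z))
    for t in ("brass_peg_a","black_peg"):
        for s in silhouettes(n,t)[:5]:
            m=s["pixels"]&(W[...,2]>.05); print(t,round(s["score"],2),s["uv"],m.sum(),W[m].mean(0) if m.any() else"")
E
```

```text
scene cam at [ 1.0934 -0.3211  0.9131]
table z 0.00012526339574491432
green ((581.31689453125, -8.173919677734375), (444.3019714355469, 242.7623291015625), 78.32157897949219) 0.029809821324790826
rack ((570.4688720703125, 218.8345489501953), (191.72860717773438, 55.23113250732422), 10.474678993225098) 1367
base_hole0 0.82 [268.8 233.9] [ 0.4829 -0.1551  0.03  ]
base_hole0 0.58 [321.2 223.4] [ 0.5035 -0.0377  0.03  ]
base_hole1 0.82 [268.8 233.9] [ 0.4829 -0.1551  0.03  ]
base_hole1 0.58 [321.2 223.4] [ 0.5035 -0.0377  0.03  ]
pivot 0.65 [303.1 260.4] [ 0.5767 -0.1133  0.03  ]
roller 0.92 [274.9 284.2] [ 0.6311 -0.1959  0.075 ]
rack 0.91 [432.8 218.7] [ 0.5763  0.2151 -0.    ]
brass_peg_a 0.72 [453.1 228.9] [0.6229 0.239  0.005 ]
brass_peg_a 0.66 [376.4 180.2] [0.4218 0.1485 0.005 ]
brass_peg_a 0.61 [396.1 172. ] [0.4177 0.206  0.005 ]
brass_peg_a 0.48 [415.3 198.2] [0.5097 0.2065 0.005 ]
black_peg 0.71 [431.2 212. ] [0.5608 0.2191 0.005 ]
jar 0.62 [425.9 317.3] [0.7865 0.0683 0.    ]
jar 0.31 [432.2 217.3] [0.5722 0.216  0.    ]
pincushion 0.95 [125.5 259.4] [ 0.3988 -0.4614  0.    ]
[... 1033 characters left out ...]
75 [381.8 384.5] [0.4163 0.2106 0.005 ]
brass_peg_a 0.68 [251.  380.7] [0.6389 0.2342 0.005 ]
brass_peg_a 0.68 [380.1 360.2] [0.4209 0.1537 0.005 ]
brass_peg_a 0.66 [328.1 378.2] [0.5087 0.2096 0.005 ]
black_peg 0.61 [214.  251.1] [ 0.7973 -0.1266  0.005 ]
jar 0.75 [195.7 310.4] [0.7842 0.0666 0.    ]
jar 0.36 [311.  254.6] [ 0.5835 -0.1535  0.    ]
pincushion 0.68 [391.8 190.4] [ 0.4085 -0.4724  0.    ]
brass_peg_a 0.91 [385.4, 371.3] 141 [0.4184 0.2268 0.074 ]
brass_peg_a 0.74 [328.7, 361.2] 161 [0.5093 0.2256 0.0806]
brass_peg_a 0.72 [254.3, 361.4] 164 [0.625  0.2443 0.0758]
brass_peg_a 0.61 [381.5, 344.4] 122 [0.4202 0.16   0.0637]
black_peg 0.59 [291.0, 361.3] 144 [0.5673 0.2295 0.0716]
```

>>> move_arm(steps=[0,0,0.625,0.2765,-0.2885,0,1,0,0,0.625,0.2765,-0.2885,0,1,0,0,0.625,0.2765,-0.2885,0,1,0,0,0.625,0.2765,-0.2885,0,1,0,0,0.625,0.2765,-0.2885,0,1,0,0,0.625,0.2765,-0.2885,0,1,0,0,0.625,0.2765,-0.2885,0,1,0,0,0.625,0.2765,-0.2885,0,1,0,0,0.625,0.2765,-0.2885,0,1,0,0,0.625,0.2765,-0.2885,0,1,0,0,0.625,0.2765,-0.2885,0,1])

```text
time: 2.4
tool_pos: [0.5105, 0.2092, 0.2193]
ee_rot: [3.141, -0.001, -2.957]
wrist_force: [0.6, 0.5, -0.8]
width: 0.0936
finger_force: 0.0
```

Run:
```python
from h import *
np.set_printoptions(precision=4,suppress=True)
o=get_obs(); print(o["time"],o["tool_pos"],o["ee_rot"],o["joint_positions"])
p,d=snapshot("wrist"); cv2.imwrite("pics/w1.png",p[:,:,::-1])
W=cloud("wrist",d); print(-cam("wrist")[1].T@cam("wrist")[2])
for t,z in (("brass_peg_a",.005),("black_peg",.005)):
    for s in spot_point("wrist",t)[:4]: print(t,round(s["score"],2),s["uv"],ray("wrist",s["uv"],z))
    for s in silhouettes("wrist",t)[:4]:
        m=s["pixels"]&(W[...,2]>.07)&(W[...,2]<.08); print(t,round(s["score"],2),s["uv"],m.sum(),W[m].mean(0) if m.any() else"")
```

```text
2.4 [0.5105 0.2092 0.2193] [ 3.1408 -0.0007 -2.9572] [ 0.2857  0.0915  1.3664  0.0008  1.6843 -1.4694]
[0.4466 0.1981 0.3846]
brass_peg_a 0.89 [318.4, 323.4] [0.6286 0.2343 0.005 ]
brass_peg_a 0.88 [280.0, 109.4] [0.4198 0.1578 0.005 ]
brass_peg_a 0.84 [339.1, 119.0] [0.418  0.2144 0.005 ]
brass_peg_a 0.78 [314.8, 214.1] [0.5123 0.2086 0.005 ]
brass_peg_a 0.8 [277.0, 106.2] 28 [0.4215 0.1569 0.0702]
brass_peg_a 0.73 [316.8, 220.0] 367 [0.5111 0.2096 0.0738]
brass_peg_a 0.61 [340.5, 116.5] 27 [0.4181 0.2147 0.0703]
brass_peg_a 0.6 [319.5, 332.3] 0 
black_peg 0.71 [317.4, 269.7] [0.5694 0.2222 0.005 ]
black_peg 0.18 [157.5, 419.8] [0.781  0.0756 0.005 ]
black_peg 0.64 [315.0, 282.2] 330 [0.5699 0.2211 0.0738]
```

View pics/w1.png

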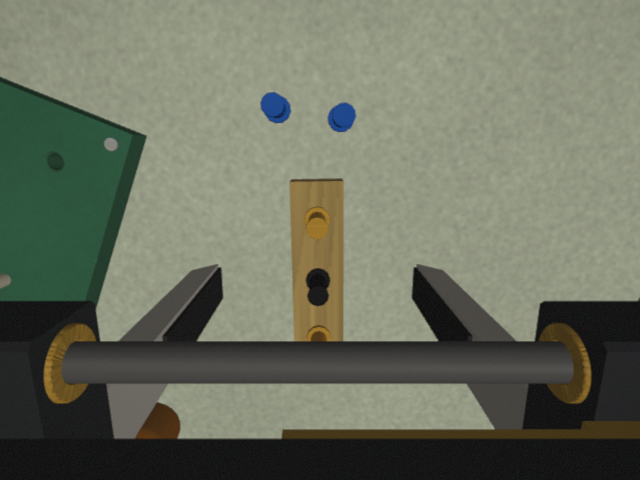

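The wrist picture shows the nearer brass peg at (316,220), in line between the fingers, with the black peg behind it at (317,282). I descend and grip.

>>> move_arm(steps=[0,0,0,0.0005,0,-0.05,1,0,0,0,0.0005,0,-0.1,1,0,0,0,0.0005,0,-0.14,1,0,0,0,0.0005,0,-0.16,0.6,0,0,0,0.0005,0,-0.168,0.5,0,0,0,0.0005,0,-0.168,0,0,0,0,0.0005,0,-0.168,0,0,0,0,0.0005,0,-0.168,0,0,0,0,0.0005,0,-0.168,0,0,0,0,0.0005,0,-0.168,0])

```text
time: 3.65
tool_pos: [0.5119, 0.2094, 0.0527]
ee_rot: [3.141, 0.002, -2.956]
wrist_force: [0.3, -0.6, 0.1]
width: 0.0412
finger_force: 0.0
```

>>> move_arm(steps=[0,0,0,0,0,0,0,0,0,0,0,0,0,0,0,0,0,0,0,0,0,0,0,0,0,0,0,0,0,0,0,0,0,0,0])

```text
time: 4.15
tool_pos: [0.5112, 0.2092, 0.0515]
ee_rot: [3.142, 0.0, -2.956]
wrist_force: [-0.1, -0.5, 0.7]
width: 0.0165
finger_force: 30.0
```

>>> move_arm(steps=[0,0,0,0,0,0.015,0,0,0,0,0,0,0.05,0,0,0,0,0,0,0.1,0,0,0,0,0.009,-0.03,0.13,0,0,0,0,0.019,-0.08,0.13,0,0,0,0,0.029,-0.13,0.13,0,0,0,0,0.039,-0.18,0.13,0,0,0,0,0.039,-0.23,0.13,0,0,0,0,0.039,-0.28,0.13,0,0,0,0,0.039,-0.305,0.13,0,0,0,0,0.039,-0.305,0.13,0,0,0,0,0.039,-0.305,0.13,0])

```text
time: 5.35
tool_pos: [0.5501, -0.096, 0.1821]
ee_rot: [3.141, 0.001, -2.958]
wrist_force: [-0.5, 1.1, -0.8]
width: 0.0167
finger_force: 30.0
```

Run:
```python
from h import *
np.set_printoptions(precision=4,suppress=True)
o=get_obs(); print(o["time"],o["tool_pos"],o["ee_rot"],o["width"],o["qvel"])
p,d=snapshot("wrist"); cv2.imwrite("pics/w2.png",p[:,:,::-1]); np.savez("w2.npz",p=p,d=d)
W=cloud("wrist",d); r,g,b=[p[...,i].astype(int) for i in range(3)]
top=(W[...,2]>.024)&(W[...,2]<.036)&(g>1.3*r); print("plate z",np.median(W[top][:,2]))
for t,z in (("base_hole0",.03),("pivot",.03),("roller",.075),("brass_peg_a",.13)):
    for s in spot_point("wrist",t)[:4]: print(t,round(s["score"],2),s["uv"],ray("wrist",s["uv"],z))
```

```text
5.35 [ 0.5501 -0.096   0.1821] [ 3.1409  0.0006 -2.9578] 0.016724471369315576 [ 0.0358 -0.0036  0.0078  0.0019 -0.0039 -0.0002]
plate z 0.029715504196909135
base_hole0 0.64 [398.5, 185.0] [ 0.5051 -0.0346  0.03  ]
base_hole0 0.64 [262.2, 129.0] [ 0.4819 -0.1518  0.03  ]
pivot 0.7 [317.8, 263.4] [ 0.5838 -0.0872  0.03  ]
pivot 0.57 [294.0, 256.1] [ 0.5811 -0.1085  0.03  ]
roller 0.58 [170.5, 309.8] [ 0.6272 -0.1934  0.075 ]
brass_peg_a 0.85 [318.9, 265.7] [ 0.5543 -0.0923  0.13  ]
brass_peg_a 0.76 [627.6, 127.9] [0.4458 0.0583 0.13  ]
```

View pics/w2.png

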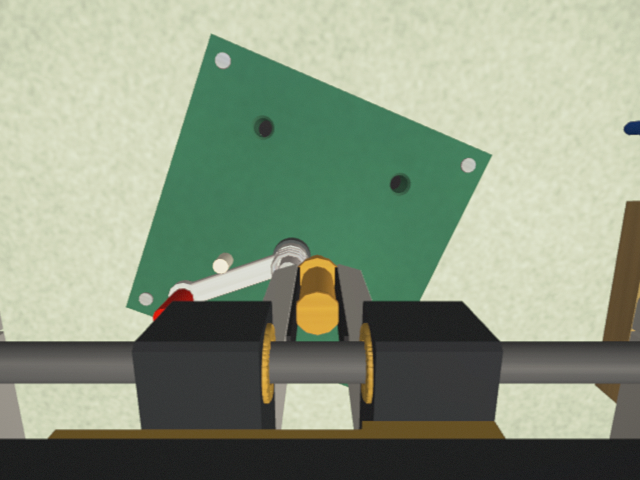

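The wrist picture shows the bores clearly at about (400,184) and (264,127), and the held peg at (318,295). I refine the bore centres and the held peg's rim in this same picture.

Run:
```python
from h import *
np.set_printoptions(precision=4,suppress=True)
f=np.load("w2.npz"); p,d=f["p"],f["d"]; g=p[...,1].astype(int)
H=[]
for u,v in ((400,184),(264,127)):
    s=g[v-18:v+19,u-18:u+19]; thr=(np.median(s)+s.min())/2; m=(s<thr).astype(np.uint8)
    c=max(cv2.findContours(m,0,cv2.CHAIN_APPROX_NONE)[0],key=cv2.contourArea); e=cv2.fitEllipse(c)
    uv=np.array(e[0])+[u-18,v-18]; H.append(ray("wrist",uv,.03)); print(uv,e[1],H[-1])
dd=H[0]-H[1]; print("dist",np.linalg.norm(dd),"yaw",np.degrees(np.arctan2(dd[1],dd[0]))-90)
r,b=p[...,0].astype(int),p[...,2].astype(int); W=cloud("wrist",d)
br=(r>1.5*b)&(np.abs(np.mgrid[:480,:640][1]-318)<30)&(np.mgrid[:480,:640][0]<340)&(np.mgrid[:480,:640][0]>240)
for zl,zh in ((.198,.21),(.16,.17)):
    m=br&(W[...,2]>zl)&(W[...,2]<zh); q=W[m]; print(zl,m.sum(),q.mean(0) if m.any() else "",q.min(0),q.max(0))
m=br&(W[...,2]>.19); print(np.median(W[m][:,2]))
print(get_obs()["tool_pos"])
```

```text
[398.8004 183.4135] (16.68681526184082, 17.879789352416992) [ 0.5037 -0.0346  0.03  ]
[264.6194 127.3294] (15.194125175476074, 19.09748649597168) [ 0.4804 -0.1499  0.03  ]
dist 0.11772193298527632 yaw -11.454903697556972
0.198 1566 [ 0.5505 -0.0942  0.2039] [ 0.5417 -0.1033  0.1981] [ 0.5602 -0.085   0.2097]
0.16 515 [ 0.5437 -0.0955  0.1652] [ 0.5393 -0.1047  0.1603] [ 0.5546 -0.0857  0.17  ]
0.20383264305696802
[ 0.5503 -0.0944  0.1817]
```

>>> move_arm(steps=[0,0,0,-0.015,0.0595,-0.04,0,0,0,0,-0.015,0.0595,-0.08,0,0,0,0,-0.015,0.0595,-0.08,0,0,0,0,-0.015,0.0595,-0.08,0,0,0,0,-0.015,0.0595,-0.08,0,0,0,0,-0.015,0.0595,-0.08,0])

```text
time: 6.2
tool_pos: [0.5376, -0.0375, 0.1047]
ee_rot: [-3.139, 0.005, -2.957]
wrist_force: [0.6, -0.0, -0.8]
width: 0.0168
finger_force: 30.0
```

```bash
cat >> h.py <<'E'
def holes(p,uvs,r=24):
    g=p[...,1].astype(int)
    for u,v in uvs:
        u,v=int(round(u)),int(round(v)); s=g[v-r:v+r+1,u-r:u+r+1]; thr=(np.median(s)+s.min())/2; m=(s<thr).astype(np.uint8)
        c=max(cv2.findContours(m,0,cv2.CHAIN_APPROX_NONE)[0],key=cv2.contourArea); e=cv2.fitEllipse(c)
        uv=np.array(e[0])+[u-r,v-r]; print("hole",uv,e[1],ray("wrist",uv,.03))
E
python3 - <<'E'
from h import *
np.set_printoptions(precision=4,suppress=True)
snapshot("wrist")
p,d=snapshot("wrist"); cv2.imwrite("pics/w3.png",p[:,:,::-1])
o=get_obs(); print(o["time"],o["tool_pos"],o["ee_rot"],o["qvel"])
S=spot_point("wrist","base_hole0"); print([(s["score"],s["uv"],ray("wrist",s["uv"],.03)) for s in S])
try: holes(p,[s["uv"] for s in S if s["score"]>.4])
except Exception as e: print(e)
W=cloud("wrist",d); m=(W[...,2]>.115)&(W[...,2]<.135)&(p[...,0]>1.5*p[...,2].astype(int)); m&=np.hypot(W[...,0]-o["tool_pos"][0],W[...,1]-o["tool_pos"][1])<.013
q=W[m]; print("rim",m.sum(),q.mean(0),(q.min(0)+q.max(0))/2)
E
```

```text
6.3 [ 0.537  -0.0374  0.104 ] [-3.1399  0.0042 -2.9575] [0.0015 0.0036 0.0166 0.002  0.0002 0.0009]
[(0.83, [328.5, 199.8], array([ 0.5042, -0.0358,  0.03  ])), (0.6, [142.4, 122.7], array([ 0.4791, -0.154 ,  0.03  ]))]
hole [330.2721 197.7479] (22.427650451660156, 22.62872314453125) [ 0.5027 -0.035   0.03  ]
hole [147.1041 123.8512] (21.70870018005371, 23.64937400817871) [ 0.4792 -0.1512  0.03  ]
rim 1690 [ 0.5363 -0.0371  0.1251] [ 0.5372 -0.037   0.1234]
```

View pics/w3.png

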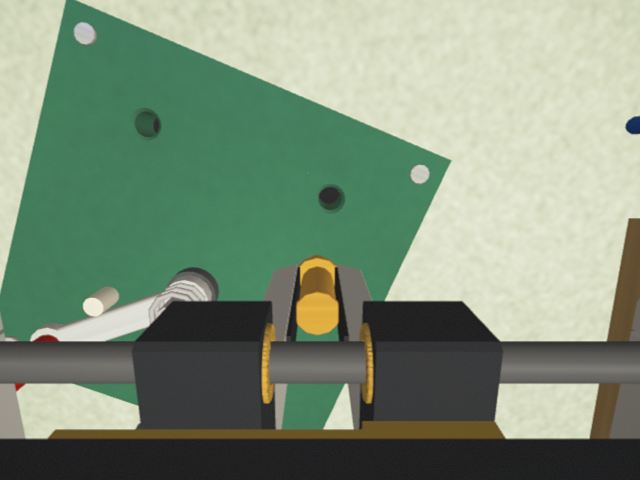

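The picture shows bore 0 at about (331,198) and bore 1 at (147,124). The dark blob is partly shadow, so I fit the outer rims as well.

Run:
```python
from h import *
np.set_printoptions(precision=4,suppress=True)
p=cv2.imread("pics/w3.png"); g=cv2.GaussianBlur(p[...,1],(3,3),0).astype(int); r=22
for u,v in ((331,198),(147,124)):
    s=g[v-r:v+r+1,u-r:u+r+1]; M=np.median(s)
    for k in (.7,.8,.85,.9):
        m=(s<k*M).astype(np.uint8); c=max(cv2.findContours(m,0,cv2.CHAIN_APPROX_NONE)[0],key=cv2.contourArea); e=cv2.fitEllipse(cv2.convexHull(c))
        uv=np.array(e[0])+[u-r,v-r]; print(k,uv,e[1],ray("wrist",uv,.03))
big=cv2.hconcat([cv2.resize(p[v-25:v+25,u-25:u+25],(400,400),interpolation=cv2.INTER_CUBIC) for u,v in ((331,198),(147,124))])
cv2.imwrite("pics/crop.png",big)
```

```text
0.7 [330.6353 197.5403] (23.679866790771484, 24.635082244873047) [ 0.5025 -0.0348  0.03  ]
0.8 [331.0752 197.8735] (25.49439811706543, 26.703105926513672) [ 0.5027 -0.0345  0.03  ]
0.85 [331.1669 197.7527] (26.269994735717773, 27.60236358642578) [ 0.5026 -0.0345  0.03  ]
0.9 [331.0508 198.0382] (27.065710067749023, 28.930912017822266) [ 0.5028 -0.0345  0.03  ]
0.7 [147.7577 123.685 ] (23.03518295288086, 26.34910011291504) [ 0.479  -0.1508  0.03  ]
0.8 [147.6035 123.5078] (24.7730770111084, 29.055055618286133) [ 0.479  -0.1509  0.03  ]
0.85 [147.5072 123.2853] (25.218645095825195, 30.690027236938477) [ 0.4788 -0.151   0.03  ]
0.9 [147.1475 123.3142] (26.081602096557617, 32.656028747558594) [ 0.4789 -0.1512  0.03  ]
```

View pics/crop.png

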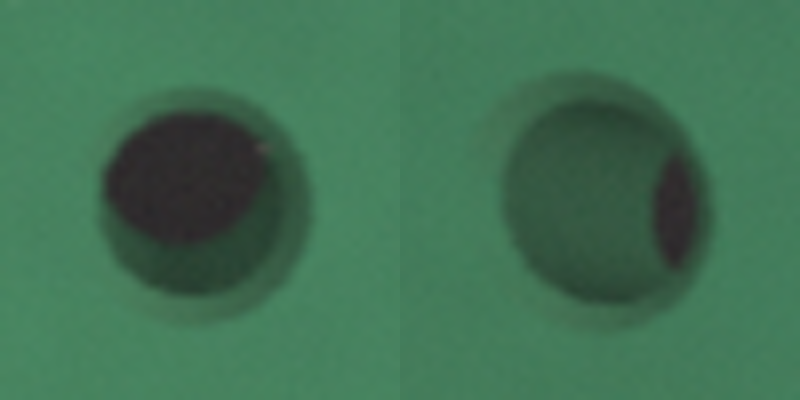

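>>> move_arm(steps=[0,0,0,-0.032,0.0013,-0.01,0,0,0,0,-0.032,0.0013,-0.017,0,0,0,0,-0.032,0.0013,-0.017,0,0,0,0,-0.032,0.0013,-0.017,0,0,0,0,-0.032,0.0013,-0.017,0,0,0,0,-0.032,0.0013,-0.017,0,0,0,0,-0.032,0.0013,-0.017,0])

```text
time: 7.05
tool_pos: [0.5038, -0.0351, 0.0849]
ee_rot: [-3.141, 0.001, -2.956]
wrist_force: [-1.0, -0.6, -1.4]
width: 0.0164
finger_force: 30.0
```

Run:
```python
from h import *
o=get_obs(); print(o["time"],o["tool_pos"],o["ee_rot"],o["wrist_force"])
```

```text
7.05 [ 0.50382655 -0.03510339  0.08493214] [-3.14137235e+00  8.55121075e-04 -2.95630400e+00] [-1.03750348 -0.61106411 -1.35451742]
```

>>> move_arm(steps=[0,0,0,0,0,-0.004,0,0,0,0,0,0,-0.008,0,0,0,0,0,0,-0.01,0,0,0,0,0,0,-0.012,0,0,0,0,0,0,-0.014,0,0,0,0,0,0,-0.014,0])

```text
time: 7.65
tool_pos: [0.5029, -0.035, 0.0701]
ee_rot: [3.141, -0.001, -2.956]
wrist_force: [-1.4, -0.5, -0.8]
width: 0.0164
finger_force: 30.0
```

>>> move_arm(steps=[0,0,0,0,0,-0.005,0,0,0,0,0,0,-0.01,0,0,0,0,0,0,-0.015,0,0,0,0,0,0,-0.018,0,0,0,0,0,0,-0.018,0,0,0,0,0,0,-0.018,0])

```text
time: 8.25
tool_pos: [0.5031, -0.035, 0.0524]
ee_rot: [3.141, -0.0, -2.956]
wrist_force: [0.3, -0.4, -1.1]
width: 0.0168
finger_force: 30.0
```

>>> move_arm(steps=[0,0,0,0,0,0,0.2,0,0,0,0,0,0,0.5,0,0,0,0,0,0,0.6,0,0,0,0,0,0,0.6,0,0,0,0,0,0,0.6,0,0,0,0,0,0,0.6,0,0,0,0,0,0.02,0.6,0,0,0,0,0,0.06,0.6,0,0,0,0,0,0.11,0.6,0,0,0,0,0,0.11,0.6,0,0,0,0,0,0.11,0.6])

```text
time: 9.35
tool_pos: [0.5041, -0.0352, 0.1642]
ee_rot: [-3.14, 0.004, -2.956]
wrist_force: [-0.0, 0.6, -0.2]
width: 0.0562
finger_force: 0.0
```

```bash
cat >> h.py <<'E'
def pegs(n):
    p,d=snapshot(n); W=cloud(n,d); p=p.astype(int)
    m=(W[...,2]>.04)&(W[...,2]<.12)&(p[...,0]>1.6*p[...,2])&(p[...,1]>.5*p[...,0])&(W[...,0]>.35)&(W[...,0]<.75)&(abs(W[...,1])<.3)
    k,L,st,_=cv2.connectedComponentsWithStats(m.astype(np.uint8))
    for i in range(1,k):
        if st[i,4]>20: q=W[L==i]; print(n,st[i,4],np.median(q,0).round(4),"zmax",np.percentile(q[:,2],95).round(4))
E
python3 - <<'E'
from h import *
o=get_obs(); print(o["time"],o["tool_pos"],o["width"])
for n in("scene","side","wrist"): pegs(n)
E
```

```text
9.35 [ 0.50413798 -0.03518434  0.16423015] 0.05617073504655008
scene 104 [ 0.5081 -0.0385  0.0681] zmax 0.0755
scene 111 [0.6322 0.2274 0.0648] zmax 0.0759
scene 40 [ 0.6343 -0.1975  0.0754] zmax 0.0856
side 145 [ 0.502  -0.0299  0.0622] zmax 0.0759
side 183 [0.6266 0.2379 0.0642] zmax 0.0759
wrist 692 [ 0.5016 -0.0353  0.073 ] zmax 0.0741
```

>>> move_arm(steps=[0,0,0,0.126,0.2667,0.03,0.7,0,0,0,0.126,0.2667,0.03,0.7,0,0,0,0.126,0.2667,0.03,0.7,0,0,0,0.126,0.2667,0.03,0.7,0,0,0,0.126,0.2667,0.03,0.7,0,0,0,0.126,0.2667,0.03,0.7,0,0,0,0.126,0.2667,0.03,0.7,0,0,0,0.126,0.2667,0.03,0.7,0,0,0,0.126,0.2667,0.03,0.7])

```text
time: 10.4
tool_pos: [0.6284, 0.2304, 0.191]
ee_rot: [-3.141, -0.003, -2.957]
wrist_force: [-0.6, -0.1, -0.5]
width: 0.0659
finger_force: 0.0
```

Run:
```python
from h import *
o=get_obs(); print(o["time"],o["tool_pos"],o["width"])
snapshot("wrist");pegs("wrist")
for s in spot_point("wrist","brass_peg_a")[:4]: print(round(s["score"],2),s["uv"],ray("wrist",s["uv"],.005))
print(get_obs()["tool_pos"])
```

```text
10.4 [0.62841449 0.23042102 0.19101723] 0.06591934846051382
wrist 83 [ 0.5073 -0.0279  0.043 ] zmax 0.0467
wrist 557 [0.6281 0.2323 0.0741] zmax 0.0754
0.95 [32.5, 15.1] [ 0.5039925  -0.03417318  0.005     ]
0.63 [323.2, 217.2] [0.62795193 0.23589915 0.005     ]
[0.62884077 0.23008072 0.19267221]
```

>>> move_arm(steps=[0,0,0,0,0.002,-0.05,0.7,0,0,0,0,0.002,-0.1,0.7,0,0,0,0,0.002,-0.13,0.6,0,0,0,0,0.002,-0.141,0.4,0,0,0,0,0.002,-0.141,0.2,0,0,0,0,0.002,-0.141,0,0,0,0,0,0.002,-0.141,0,0,0,0,0,0.002,-0.141,0,0,0,0,0,0.002,-0.141,0,0,0,0,0,0.002,-0.141,0,0,0,0,0,0.002,-0.141,0])

```text
time: 11.65
tool_pos: [0.6305, 0.2338, 0.0539]
ee_rot: [3.142, 0.004, -2.956]
wrist_force: [-0.1, -0.4, 6.2]
width: 0.0166
finger_force: 30.0
```

>>> move_arm(steps=[0,0,0,0,0,0.015,0,0,0,0,0,0,0.05,0,0,0,0,0,0,0.1,0,0,0,0,-0.013,-0.04,0.12,0,0,0,0,-0.026,-0.085,0.12,0,0,0,0,-0.04,-0.13,0.12,0,0,0,0,-0.054,-0.175,0.12,0,0,0,0,-0.068,-0.22,0.12,0,0,0,0,-0.082,-0.265,0.12,0,0,0,0,-0.096,-0.31,0.12,0,0,0,0,-0.11,-0.355,0.12,0,0,0,0,-0.117,-0.385,0.11,0])

```text
time: 12.85
tool_pos: [0.5116, -0.1541, 0.1635]
ee_rot: [-3.139, 0.002, -2.958]
wrist_force: [-0.6, 0.3, -1.1]
width: 0.0168
finger_force: 30.0
```

>>> move_arm(steps=[0,0,0,0,0,-0.04,0,0,0,0,0,0,-0.06,0,0,0,0,0,0,-0.06,0,0,0,0,0,0,-0.06,0,0,0,0,0,0,-0.06,0,0,0,0,0,0,-0.06,0,0,0,0,0,0,-0.06,0])

```text
time: 13.55
tool_pos: [0.513, -0.1514, 0.1029]
ee_rot: [-3.14, 0.002, -2.956]
wrist_force: [-0.9, 0.4, -0.3]
width: 0.017
finger_force: 30.0
```

Run:
```python
from h import *
np.set_printoptions(precision=4,suppress=True)
p,d=snapshot("wrist")
o=get_obs(); print(o["time"],o["tool_pos"],o["ee_rot"],o["width"],o["qvel"])
S=spot_point("wrist","base_hole1"); print([(s["score"],s["uv"],ray("wrist",s["uv"],.03)) for s in S])
W=cloud("wrist",d); m=(W[...,2]>.105)&(W[...,2]<.135)&(p[...,0]>1.5*p[...,2].astype(int)); m&=np.hypot(W[...,0]-o["tool_pos"][0],W[...,1]-o["tool_pos"][1])<.013
q=W[m]; print("rim",m.sum(),q.mean(0),(q.min(0)+q.max(0))/2,np.percentile(q[:,2],90))
u,v=map(int,S[0]["uv"]); cv2.imwrite("pics/w4.png",cv2.resize(p[v-60:v+150,u-150:u+150,::-1],(780,546),interpolation=cv2.INTER_CUBIC)); print(u,v)
for uv in ((u,v),(u+5,v),(u,v+5)): print(ray("wrist",uv,.03))
```

```text
13.6 [ 0.5128 -0.1513  0.1026] [-3.1406  0.0016 -2.9559] 0.016818338821539658 [-0.0013  0.0051  0.0056 -0.0008 -0.0028 -0.0001]
[(0.85, [491.5, 270.0], array([ 0.5054, -0.0372,  0.03  ])), (0.68, [323.5, 198.2], array([ 0.4795, -0.1533,  0.03  ]))]
rim 1811 [ 0.5102 -0.1517  0.1206] [ 0.5116 -0.1512  0.1177] 0.12306245328994025
491 270
[ 0.5054 -0.0375  0.03  ]
[ 0.5048 -0.0344  0.03  ]
[ 0.5087 -0.0366  0.03  ]
```

View pics/w4.png

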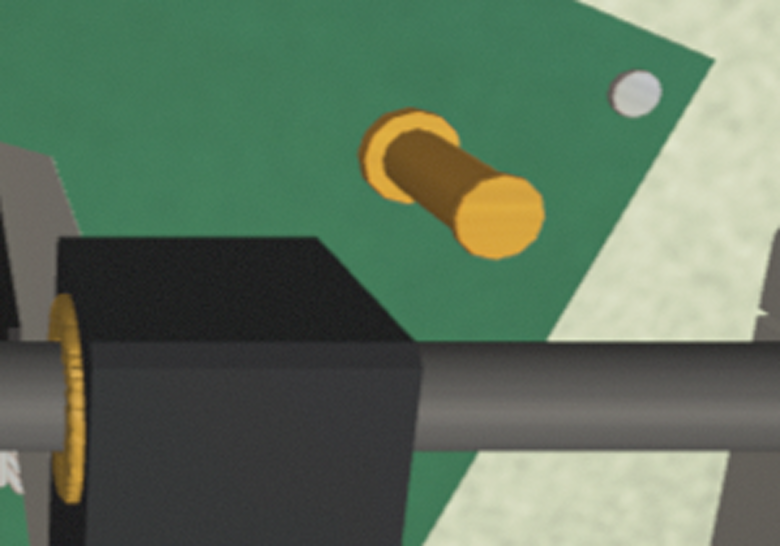

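The crop shows the first peg upright in its bore with its collar flat on the plate. I now fit the second bore near (323,198).

Run:
```python
from h import *
np.set_printoptions(precision=4,suppress=True)
p,d=snapshot("wrist"); print(get_obs()["tool_pos"])
g=cv2.GaussianBlur(p[...,1],(3,3),0).astype(int); r=22; u,v=324,198
s=g[v-r:v+r+1,u-r:u+r+1]; M=np.median(s)
for k in (.7,.8,.88,.92):
    m=(s<k*M).astype(np.uint8); c=max(cv2.findContours(m,0,cv2.CHAIN_APPROX_NONE)[0],key=cv2.contourArea); e=cv2.fitEllipse(cv2.convexHull(c))
    uv=np.array(e[0])+[u-r,v-r]; print(k,uv,e[1],ray("wrist",uv,.03))
cv2.imwrite("pics/w5.png",cv2.resize(p[v-25:v+25,u-25:u+25,::-1],(400,400),interpolation=cv2.INTER_CUBIC))
```

```text
[ 0.5125 -0.1513  0.1021]
0.7 [324.6832 198.6582] (23.898571014404297, 24.79111671447754) [ 0.4794 -0.1525  0.03  ]
0.8 [325.0281 198.9147] (25.826889038085938, 27.04054069519043) [ 0.4796 -0.1522  0.03  ]
0.88 [325.0869 198.9944] (27.017940521240234, 28.732511520385742) [ 0.4796 -0.1522  0.03  ]
0.92 [324.982 199.29 ] (27.843637466430664, 29.986282348632812) [ 0.4798 -0.1522  0.03  ]
```

View pics/w5.png

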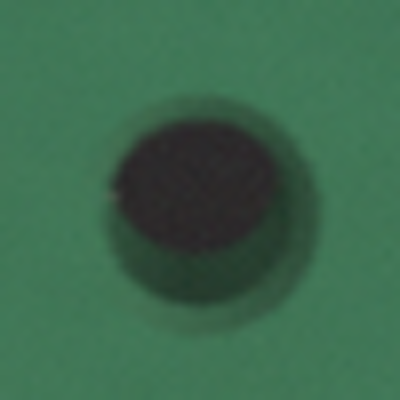

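The crop shows the bore mouth centred at about (325,200), which is world (0.480, -0.152). I move over it.

>>> move_arm(steps=[0,0,0,-0.0325,-0.0008,-0.01,0,0,0,0,-0.0325,-0.0008,-0.015,0,0,0,0,-0.0325,-0.0008,-0.015,0,0,0,0,-0.0325,-0.0008,-0.015,0,0,0,0,-0.0325,-0.0008,-0.015,0,0,0,0,-0.0325,-0.0008,-0.015,0,0,0,0,-0.0325,-0.0008,-0.015,0,0,0,0,-0.0325,-0.0008,-0.015,0,0,0,0,-0.0325,-0.0008,-0.015,0])

```text
time: 14.6
tool_pos: [0.4798, -0.1521, 0.0866]
ee_rot: [3.142, 0.0, -2.956]
wrist_force: [-0.6, -0.0, -1.1]
width: 0.0167
finger_force: 30.0
```

>>> move_arm(steps=[0,0,0,0,0,-0.004,0,0,0,0,0,0,-0.008,0,0,0,0,0,0,-0.01,0,0,0,0,0,0,-0.012,0,0,0,0,0,0,-0.014,0,0,0,0,0,0,-0.014,0])

```text
time: 15.2
tool_pos: [0.4795, -0.1521, 0.0721]
ee_rot: [3.141, -0.001, -2.956]
wrist_force: [-0.3, 0.6, -0.7]
width: 0.0168
finger_force: 30.0
```

>>> move_arm(steps=[0,0,0,0,0,-0.005,0,0,0,0,0,0,-0.01,0,0,0,0,0,0,-0.015,0,0,0,0,0,0,-0.017,0,0,0,0,0,0,-0.017,0,0,0,0,0,0,-0.017,0])

```text
time: 15.8
tool_pos: [0.4796, -0.1521, 0.0555]
ee_rot: [3.141, -0.0, -2.956]
wrist_force: [0.1, 0.2, 0.1]
width: 0.0163
finger_force: 30.0
```

>>> move_arm(steps=[0,0,0,0,0,-0.001,0.2,0,0,0,0,0,-0.001,0.4,0,0,0,0,0,-0.001,0.6,0,0,0,0,0,-0.001,0.6,0,0,0,0,0,-0.001,0.6,0,0,0,0,0,-0.001,0.6,0,0,0,0,0,0.02,0.6,0,0,0,0,0,0.06,0.6,0,0,0,0,0,0.11,0.6,0,0,0,0,0,0.11,0.6,0,0,0,0,0,0.11,0.6,0,0,0,0,0,0.11,0.6])

```text
time: 17.0
tool_pos: [0.4789, -0.1518, 0.164]
ee_rot: [3.14, -0.002, -2.956]
wrist_force: [-0.4, -1.0, -1.1]
width: 0.0566
finger_force: 0.0
```

Run:
```python
from h import *
np.set_printoptions(precision=4,suppress=True)
o=get_obs(); print(o["time"],o["tool_pos"],o["ee_rot"],o["width"],o["joint_positions"])
for n in("scene","side","wrist"):
    pegs(n)
    for t,z in(("roller",.075),("pivot",.03)):
        for s in spot_point(n,t)[:2]: print(t,round(s["score"],2),s["uv"],ray(n,s["uv"],z))
p,d=snapshot("scene"); W=cloud("scene",d); p=p.astype(int)
m=(p[...,0]>2.2*p[...,1])&(p[...,0]>60)&(W[...,2]>.05)&(abs(W[...,0]-.63)<.05)&(abs(W[...,1]+.2)<.05); print("roller s",m.sum(),W[m].mean(0),W[m].max(0))
p,d=snapshot("side"); W=cloud("side",d); p=p.astype(int)
m=(p[...,0]>2.2*p[...,1])&(p[...,0]>60)&(W[...,2]>.05)&(abs(W[...,0]-.63)<.05)&(abs(W[...,1]+.2)<.05); print("roller side",m.sum(),W[m].mean(0),W[m].max(0))
```

```text
17.0 [ 0.4789 -0.1518  0.164 ] [ 3.1401 -0.0021 -2.9564] 0.05657914762172325 [-0.4199  0.0006  1.5706  0.0001  1.5729 -2.1759]
scene 24 [0.5713 0.2117 0.0577] zmax 0.0742
scene 104 [ 0.5081 -0.0387  0.0687] zmax 0.0754
scene 105 [ 0.4831 -0.1563  0.0664] zmax 0.0755
scene 29 [ 0.6345 -0.1973  0.0795] zmax 0.0865
roller 0.88 [272.2, 283.9] [ 0.6284 -0.2005  0.075 ]
roller 0.73 [346.1, 359.1] [ 0.8242 -0.136   0.075 ]
pivot 0.82 [304.8, 262.8] [ 0.5837 -0.1124  0.03  ]
side 21 [ 0.6321 -0.19    0.0689] zmax 0.0879
side 117 [ 0.4767 -0.1479  0.0625] zmax 0.0754
side 144 [ 0.5021 -0.0305  0.0625] zmax 0.0761
roller 0.72 [292.4, 213.7] [ 0.6325 -0.1982  0.075 ]
pivot 0.73 [310.2, 255.6] [ 0.5803 -0.1084  0.03  ]
pivot 0.44 [340.9, 281.2] [ 0.5078 -0.0305  0.03  ]
wrist 672 [ 0.4771 -0.1539  0.0739] zmax 0.075
wrist 522 [ 0.4992 -0.0405  0.0604] zmax 0.0745
roller 0.89 [227.3, 418.5] [ 0.629  -0.1939  0.075 ]
pivot 0.96 [338.9, 347.7] [ 0.5791 -0.114   0.03  ]
roller s 55 [ 0.6287 -0.196   0.087 ] [ 0.6357 -0.1895  0.0923]
roller side 100 [ 0.6242 -0.1885  0.074 ] [ 0.6305 -0.182   0.0927]
```

Both pegs are home (tops at 0.074). Now I turn the tool across the arm and go above the roller.

>>> move_arm(steps=[0,0,-1.232,0.149,-0.0415,0,0.6,0,0,-1.232,0.149,-0.0415,0,0.6,0,0,-1.232,0.149,-0.0415,0,0.6,0,0,-1.232,0.149,-0.0415,0,0.6,0,0,-1.232,0.149,-0.0415,0,0.6,0,0,-1.232,0.149,-0.0415,0,0.6,0,0,-1.232,0.149,-0.0415,0,0.6,0,0,-1.232,0.149,-0.0415,0,0.6,0,0,-1.232,0.149,-0.0415,0,0.6,0,0,-1.232,0.149,-0.0415,0,0.6,0,0,-1.232,0.149,-0.0415,0,0.6,0,0,-1.232,0.149,-0.0415,0,0.6])

```text
time: 18.75
tool_pos: [0.6287, -0.1936, 0.1655]
ee_rot: [3.142, 0.0, 2.095]
wrist_force: [-0.7, 0.0, 0.4]
width: 0.0563
finger_force: 0.0
```

Run:
```python
from h import *
np.set_printoptions(precision=4,suppress=True)
p,d=snapshot("wrist"); o=get_obs(); print(o["time"],o["tool_pos"],o["ee_rot"],o["joint_positions"])
W=cloud("wrist",d); p=p.astype(int); m=(p[...,0]>2.2*p[...,1])&(p[...,0]>60)&(W[...,2]>.085)&(W[...,2]<.095); print(m.sum(),W[m].mean(0) if m.any() else "")
```

```text
18.8 [ 0.6287 -0.1936  0.1655] [ 3.1415 -0.      2.0952] [-0.385   0.3426  1.1738  0.0001  1.6251 -0.9094]
556 [ 0.6272 -0.1939  0.0896]
```

>>> move_arm(steps=[0,0,0,-0.0012,-0.0002,-0.045,0.6,0,0,0,-0.0012,-0.0002,-0.08,0.5,0,0,0,-0.0012,-0.0002,-0.095,0.4,0,0,0,-0.0012,-0.0002,-0.095,0.2,0,0,0,-0.0012,-0.0002,-0.095,0,0,0,0,-0.0012,-0.0002,-0.095,0,0,0,0,-0.0012,-0.0002,-0.095,0,0,0,0,-0.0012,-0.0002,-0.095,0,0,0,0,-0.0012,-0.0002,-0.095,0,0,0,0,-0.0012,-0.0002,-0.095,0])

```text
time: 19.8
tool_pos: [0.6286, -0.1948, 0.0732]
ee_rot: [3.139, 0.004, 2.095]
wrist_force: [-1.2, -1.8, 6.2]
width: 0.0179
finger_force: 30.0
```

Run:
```python
import numpy as np
from bench import *
o=get_obs(); P=np.array([.5797,-.111]); t=o["tool_pos"][:2]; v=t-P; print(o["time"],o["tool_pos"],o["width"],o["wrist_force"],np.hypot(*v),np.arctan2(v[1],v[0]))
a0=-.196-.85
for k in range(1,17):
    f=k*.0875; q=lambda a:.095*np.array([np.cos(a),np.sin(a)])
    print(k,round(f,4),(q(a0+f)-q(a0)).round(4))
```

```text
19.8 [ 0.62861064 -0.19482352  0.0732079 ] 0.017850893052234914 [-1.16409991 -1.83848068  6.17741649] 0.09704964619354835 -1.0426009266284704
1 0.0875 [0.007  0.0045]
2 0.175 [0.0136 0.0095]
3 0.2625 [0.0197 0.0152]
4 0.35 [0.0253 0.0213]
5 0.4375 [0.0303 0.0279]
6 0.525 [0.0348 0.0349]
7 0.6125 [0.0386 0.0423]
8 0.7 [0.0418 0.05  ]
9 0.7875 [0.0442 0.0579]
10 0.875 [0.046 0.066]
11 0.9625 [0.0471 0.0743]
12 1.05 [0.0474 0.0826]
13 1.1375 [0.047  0.0909]
14 1.225 [0.0459 0.0991]
15 1.3125 [0.044  0.1072]
16 1.4 [0.0415 0.1151]
```

>>> move_arm(steps=[0,0,0.0875,0.007,0.0045,0,0,0,0,0.175,0.0136,0.0095,0,0,0,0,0.2625,0.0197,0.0152,0,0,0,0,0.35,0.0253,0.0213,0,0,0,0,0.4375,0.0303,0.0279,0,0,0,0,0.525,0.0348,0.0349,0,0,0,0,0.6125,0.0386,0.0423,0,0,0,0,0.7,0.0418,0.05,0,0,0,0,0.7,0.0418,0.05,0,0,0,0,0.7,0.0418,0.05,0])

```text
validation failed for argument at $.st...
```

```bash
cat > a.py <<'E'
import numpy as np
from bench import *
o=get_obs(); P=np.array([.5797,-.111]); v=o["tool_pos"][:2]-P; a=np.arctan2(v[1],v[0])
print(o["time"],o["tool_pos"],o["ee_rot"],o["width"],o["wrist_force"],"r",np.hypot(*v),"joint",a+.196+.85)
E
python3 a.py
```

```text
19.8 [ 0.62861064 -0.19482352  0.0732079 ] [3.13945044 0.00407603 2.09462831] 0.017850893052234914 [-1.16409991 -1.83848068  6.17741649] r 0.09704964619354835 joint 0.0033990733715295596
```

>>> move_arm(steps=[0,0,0.09,0.007,0.005,0,0,0,0,0.18,0.014,0.01,0,0,0,0,0.26,0.02,0.015,0,0,0,0,0.35,0.025,0.021,0,0,0,0,0.44,0.03,0.028,0,0,0,0,0.53,0.035,0.035,0,0,0,0,0.61,0.039,0.042,0,0,0,0,0.7,0.042,0.05,0,0,0,0,0.7,0.042,0.05,0,0,0,0,0.7,0.042,0.05,0,0])

```text
time: 20.8
tool_pos: [0.6699, -0.1445, 0.0731]
ee_rot: [-3.14, 0.003, 2.795]
wrist_force: [-4.0, -1.6, 6.8]
width: 0.0174
finger_force: 30.0
```

```bash
python3 a.py
```

```text
20.8 [ 0.66989148 -0.14451965  0.07312601] [-3.14049208e+00  2.50063237e-03  2.79464152e+00] 0.01737315679543345 [-3.99485844 -1.64836626  6.83836599] r 0.09621885964152234 joint 0.6901696946306861
```

>>> move_arm(steps=[0,0,0.09,0.002,0.008,0,0,0,0,0.18,0.004,0.016,0,0,0,0,0.26,0.005,0.024,0,0,0,0,0.35,0.006,0.033,0,0,0,0,0.44,0.005,0.041,0,0,0,0,0.53,0.004,0.049,0,0,0,0,0.61,0.002,0.057,0,0,0,0,0.66,0.001,0.061,0,0,0,0,0.7,0,0.065,0,0,0,0,0.7,0,0.065,0,0,0,0,0.7,0,0.065,0,0])

```text
time: 21.9
tool_pos: [0.6699, -0.0807, 0.0732]
ee_rot: [-3.138, 0.001, -2.79]
wrist_force: [-2.7, -3.6, 6.2]
width: 0.0174
finger_force: 30.0
```

```bash
python3 a.py
```

```text
21.9 [ 0.66992439 -0.08066122  0.07318189] [-3.13785280e+00  1.14701374e-03 -2.78996060e+00] 0.01738199289773871 [-2.70446565 -3.57199461  6.19564644] r 0.09518866903609227 joint 1.3703815192767688
```

>>> move_arm(steps=[0,0,0.01,0,0.001,0,0,0,0,0.02,-0.001,0.002,0,0,0,0,0.03,-0.001,0.003,0,0,0,0,0.03,-0.001,0.003,0,0,0,0,0.03,-0.001,0.003,0,0])

```text
time: 22.4
tool_pos: [0.6693, -0.0795, 0.0731]
ee_rot: [-3.135, 0.001, -2.761]
wrist_force: [-0.6, -7.6, 5.6]
width: 0.0173
finger_force: 30.0
```

```bash
python3 a.py
```

```text
22.4 [ 0.66933372 -0.07953945  0.07314703] [-3.13472789e+00  8.89755749e-04 -2.76089095e+00] 0.01732829721119979 [-0.62749147 -7.62743986  5.61032313] r 0.09499458385698376 joint 1.3835566143905056
```

>>> move_arm(steps=[0,0,0,0,0.001,0,0,0,0,0,-0.001,0.002,0,0,0,0,0,-0.001,0.003,0,0,0,0,0,-0.001,0.003,0,0,0,0,0,-0.001,0.003,0,0,0,0,0,-0.001,0.003,0,0])

```text
time: 23.0
tool_pos: [0.6692, -0.0792, 0.0732]
ee_rot: [-3.13, 0.001, -2.762]
wrist_force: [0.4, -12.3, 3.8]
width: 0.0175
finger_force: 30.1
```

```bash
python3 a.py
python3 - <<'E'
from h import *
p,d=snapshot("scene"); cv2.imwrite("pics/f1.png",cv2.resize(p[160:330,230:480,::-1],(750,510),interpolation=cv2.INTER_CUBIC)); pegs("scene"); pegs("side")
E
```

```text
23.0 [ 0.66918185 -0.07919679  0.0731582 ] [-3.13008815e+00  1.38305251e-03 -2.76219065e+00] 0.01751089755025587 [  0.44271413 -12.30214493   3.78265148] r 0.09496549413535815 joint 1.3874908529124954
scene 29 [ 0.5053 -0.0435  0.0715] zmax 0.0759
scene 106 [ 0.4836 -0.1568  0.0682] zmax 0.0761
side 122 [ 0.4768 -0.1484  0.0616] zmax 0.0756
side 142 [ 0.502  -0.03    0.0634] zmax 0.0755
```

View pics/f1.png

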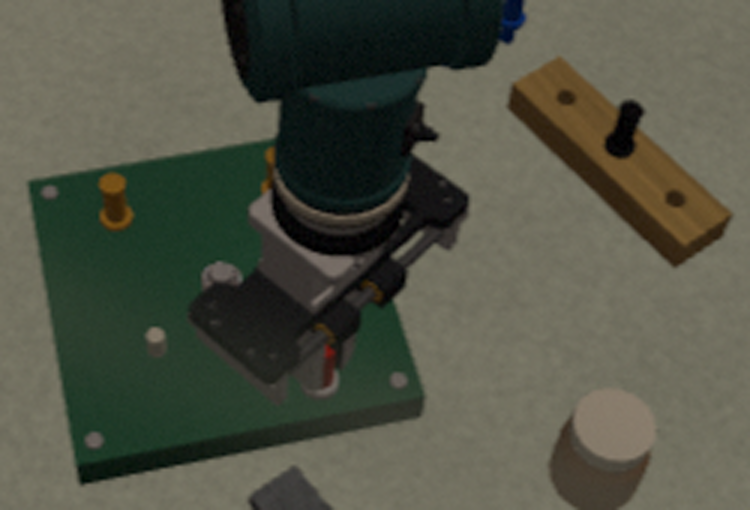

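The picture shows the roller gripped at the far stop at about (330,370), both pegs seated, the black peg in the rack and the jar untouched. The push rose to 12 N with only 0.3 mm of motion, so the arm is against the stop. I hand the job in.

```bash
python3 -c "
from bench import *
print(close_job())"
```

```text
the job is handed in; nothing more can be done
None
```

I handed the job in at about 23 s: both brass pegs sit fully home in their bores, and the gripper is holding the sprung arm against the far stop post with about 12 N, with the black peg still in the rack and the jar, brush and pincushion untouched.

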